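# Clip a paint caddy onto the sloping bench rail

## Task

Hang the red paint caddy in the free bay of the sloping rail, between the two blue trays: hook its lip under the rail's upper edge and let go, so that it hangs there with its foot still up, resting on the yellow catch. Then push the foot pad down until the foot snaps past the sprung catch and the caddy lies flat on the rail. Leave the kit box, the jars and the can where they stand.

Things in the scene. Friction and masses are not known exactly. Their poses are not given: they have to be found in the camera images.
- caddy: Red plastic caddy, 137 x 56 mm (x -84 to +53), level on the table; loose, 0.28 kg (+-25 %). Origin: centre of its bottom; z up, +x to its lip, -x to its foot, y across. Floor slab z 28 to 34; its underside lies on the rail when seated. Tray walls to z 48 round x -48 to +52; paint pots to z 62.
- caddy_rib (a point): Top middle of the grey upright rib to grip the caddy by, at (0, 0, 102) mm in the caddy's frame. Rib: 12 mm thick across y, x -35 to +35, z 34 to 102.
- caddy_lip (a point): Tip of the caddy's lip, at (35, 0, 11.5) mm in its frame. The lip: a wall x 45 to 53, z 0 to 28, 48 mm wide, with a ledge x 35 to 45, z 7 to 16. The slot above the ledge (z 16 to 28, 10 mm deep, open towards -x) takes the 6 mm thick upper edge of the rail; it goes on while the caddy is up to about 0.38 rad nose-down to the rail.
- caddy_foot (a point): Inner tip of the caddy's toe, at (-48, 0, 3.5) mm in its frame. The foot: a wall below the slab, x -62 to -56, z 0 to 28, 44 mm wide, with a toe x -62 to -48, z 0 to 7.
- caddy_pad (a point): Where to push: middle of the black pad on the top of the slab's foot end, at (-68, 0, 34) mm in the caddy's frame. Flat and free from x -84 to -48, 44 mm wide.
- bay: Free bay (white mark) between the blue trays. Origin: middle of the rail's top face; x up the slope (away from the robot), y along the rail, z out of its face; slope 0.38 rad. Rail: plate x -45 to +45, z -6 to 0 mm; below x 15 to 45 all is free for 40 mm. Trays' faces at y +-36, x -53 to +53, 26 mm high. Seated, the caddy's origin is at (0, 0, -28) mm, axes parallel.
- stand: Black stand with the aluminium rail, fixed, 150 x 300 mm base, 12 mm thick. Origin: centre of its underside on the table; x to the rear (the high edge), z up. The rail is 290 mm long, its face's middle line 70 mm above the table. The bay lies up to 40 mm either side of the middle along y.
- catch (a joint): Yellow sprung bar along the rail's lower edge, m: 0 = out, 7 mm past the edge; to 0.010 pushed back up the slope. Steep bevel on top, flat below, 19.5 mm under the rail's face. Spring 4 N at 0, 5.6 N at 0.005. Pushed with 4 to 16 N on its pad, the foot forces it back 4 mm and it springs out over the toe. Before that the hooked caddy rests on it about 0.1 rad foot-up.
- kit_box: Bystander, loose: red cardboard kit box 170 x 100 x 42 mm; origin at the centre of its underside, x along its length.
- thinner: Bystander, loose: amber jar, 48 mm diameter, 100 mm high; origin at the centre of its underside.
- primer: Bystander, loose: grey and blue can, 54 mm diameter, 150 mm high; origin at the centre of its underside.
- glue: Bystander, loose: clear glue jar, 44 mm diameter, 75 mm high; origin at the centre of its underside.
Not all that is in view belongs to the job. Of the things that look like the caddy, take the one that is farthest from the robot's base at the start.

How it is judged:
By the outcome, as a careful person would: the job done as asked, in the order asked, and still so for the second after the job is handed in, with the robot touching nothing.
It also fails if it takes over 48 s, if anything falls off the work surface, if the arm or the gripper's body presses on something with over 40 N, if the wrist force passes 120 N, or if a joint passes its speed limit or range.

## Robot

A 6-joint arm with a two-finger parallel gripper is mounted at the origin on the work surface. World frame = base frame: x ahead of the robot, y to its left, z up, the work surface at z = 0. Lengths are in mm, angles in degrees, forces in N, time in s.
With the tool pointing down it reaches from about 300 to 850 mm from the base axis. Payload 4.2 kg.
Tool frame: the origin (TCP) lies between the finger pads; the fingertips stand 22 mm ahead of it and the grasp point (between the pads) lies 3 mm ahead of it; z points along the fingers, y is the direction in which the jaws open and shut (so a half turn about z gives the same grasp; the last joint's range is limited). The gripper opens to 91 mm and grips with 3 to 60 N. Pads are 32 mm wide; open, the fingers measure 118 mm over their backs; the gripper's body (76 mm by 178 mm) begins 60 mm behind the grasp point.
Start: joints at [-78.495, 18.312, 89.639, -0, 72.044, -1.146], TCP at [125.932, -561.054, 235.976] pointing down, gripper open.
Joint ranges: [-177.97, 177.97], [-48.28, 115.42], [12.27, 149.76], [-77.06, 257.06], [2.81, 150.46], [-146.56, 146.56]. Speed limits (degrees/s): [147.25, 147.25, 180, 180, 180, 180].

## Interface

Orientations are given as [roll, pitch, yaw] about the fixed x, y, z axes, in that order (R = Rz(yaw) Ry(pitch) Rx(roll)).
In Python, from workcell import * gives the robot as it stands.
- The arm moves only by the shell command python3 -m jog 'ROWS' [OPENING] [FORCE]. ROWS is text: rows parted by semicolons, each of 6 numbers parted by spaces: the shift along the tool's x, y, z in units of 0.5 m (1.0 is 0.5 m), then the turn, a rotation vector about the tool's x, y, z in units of pi/2 rad (1.0 is pi/2 rad). A call has 1 to 20 rows; each row is the pose to reach, as a shift and turn from the pose measured when the call began, along the tool's axes at that moment; what a row does not reach only later rows make up. A row lasts 1/12 s, in which the tool goes at most 41.7 mm and 7.16 degrees, less where a joint would pass 70% of its speed; a pose out of reach is approached as far as the arm can. A call with a number of a shift or a turn outside -1 to 1 is refused whole. A call with a gripper value outside its range is refused whole. OPENING is the opening, from -1 (shut) to 1 (fully open), set as the call begins (- or left out, the last holds). The fingers move at their own pace and stop on an object; FORCE is the grip in N (left out, the last holds). Time passes only in rows, so rows that repeat a pose let the fingers close. It gives the time, the measured TCP pose, the force and the opening at its end, in the units of the state.
- state(): the state, without advancing time (a new reading comes with each control period).
- grab_frame(name): name is "side" or "top"; returns the picture (420x560x3 uint8, red, green, blue); there is no depth.
- calibration(name): a dict with "mtx" (3x3 intrinsics, pixels), "distortion" ([k1, k2, p1, p2, k3] as OpenCV has them; the pictures are not rectified), "rvec" (rotation vector, rad) and "tvec" (3), from world to camera coordinates, as OpenCV has them. Camera axes: x right, y down, z forward; pixel columns grow to the right and rows downward; lengths in mm; the calibration is good to about 2 mm. A picture is of the moment at which its call begins. calibration takes no time and is no camera call.
- job_done(): hands the job in, once; it reports no verdict.
Trained networks look in the newest picture that a camera, given by its name, has taken for a name from the list of things; names that differ only in an ending like _2 or _b are one class to them, and where a whole thing is asked for, a point or a joint stands for the part that bears it (a point fixed in the world has none). Each returns a list of dicts, best first, with "confidence" (0 to 1); they miss things now and then, are a little off and sometimes report something else, mostly with a low value. They report only what shows in the picture. A call takes as long as a camera call. They do not tell look-alikes from the thing itself.
- spot_in(query, camera): "rect" ([left, top, right, bottom] in pixels, round what is visible of it).
- tip_of(query, camera): "location" ([column, row] in pixels: a listed point, or the origin of a listed thing).
The state is a dict: "time_s": time; "qpos": joint angles; "qvel": joint speeds; "effort": joint torques, N m; "ee_pos": TCP position; "ee_rot": TCP orientation; "force": force on the tool from outside, world axes, zero at the start; "torque": the same for the moment, N m; "gripper_width": finger opening in mm.
Only numpy, scipy, OpenCV 4.12 (cv2) and the standard library are available. Lean on these libraries where they do the work, as an engineer would, in place of code of your own. Each camera call takes 0.05 s, during which the arm holds its last target. There are 200 camera calls.

## Working session

There is one attempt and no reset: what is moved stays moved. The work goes in short steps, Python scripts to look and compute and a shell command to move; the robot and the scene stay as the last step left them, time stands still between calls to the robot, and variables do not carry over. Pictures are saved under pics/ and viewed, about 8 in all and at most 12, crops included, and the job is handed in when it is done.

```bash
mkdir -p pics; ls
cat > h.py <<'E'
from workcell import *
import numpy as np, cv2
from scipy.spatial.transform import Rotation as R
def cal(c):
    k=calibration(c); return np.array(k["mtx"],float),np.array(k["distortion"],float),np.array(k["rvec"],float),np.array(k["tvec"],float)
def proj(c,P):
    K,d,r,t=cal(c); return cv2.projectPoints(np.array(P,float).reshape(-1,1,3),r,t,K,d)[0].reshape(-1,2)
def ray(c,uv):
    K,d,r,t=cal(c); M=cv2.Rodrigues(r)[0]
    n=cv2.undistortPoints(np.array(uv,float).reshape(-1,1,2),K,d).reshape(2)
    return -M.T@t.ravel(), M.T@np.array([n[0],n[1],1])
def atz(c,uv,z):
    o,v=ray(c,uv); return o+v*(z-o[2])/v[2]
def save(n,im): cv2.imwrite("pics/"+n+".png",cv2.cvtColor(im,cv2.COLOR_RGB2BGR))
E
python3 - <<'E'
from h import *
for c in("side","top"):
    save(c+"0",grab_frame(c))
    for q in("caddy","bay","stand","kit_box","thinner","primer","glue"):
        print(c,q,[(np.round(d["rect"]).tolist(),round(d["confidence"],2)) for d in spot_in(q,c)][:4])
    for q in("caddy_rib","caddy_lip","caddy_foot","caddy_pad","bay","stand"):
        print(c,q,[(np.round(d["location"],1).tolist(),round(d["confidence"],2)) for d in tip_of(q,c)][:4])
s=state();print(s)
E
```

```text
pics
side caddy [([289.0, 156.0, 309.0, 196.0], 0.85), ([313.0, 181.0, 338.0, 229.0], 0.65)]
side bay [([185.0, 229.0, 195.0, 236.0], 0.5), ([315.0, 162.0, 359.0, 200.0], 0.26)]
side stand [([117.0, 215.0, 244.0, 303.0], 0.73), ([253.0, 176.0, 278.0, 233.0], 0.61)]
side kit_box [([319.0, 162.0, 362.0, 197.0], 0.68)]
side thinner [([255.0, 154.0, 270.0, 173.0], 0.64)]
side primer [([251.0, 172.0, 276.0, 230.0], 0.97), ([318.0, 161.0, 362.0, 199.0], 0.42)]
side glue [([213.0, 257.0, 231.0, 301.0], 0.74)]
side caddy_rib [([300.4, 155.9], 0.92), ([324.2, 189.4], 0.89)]
side caddy_lip [([327.3, 206.7], 0.84), ([294.2, 177.1], 0.8), ([264.6, 182.4], 0.46), ([302.2, 186.9], 0.4)]
side caddy_foot [([297.9, 190.5], 0.91), ([323.3, 227.2], 0.56)]
side caddy_pad [([300.0, 185.9], 0.78), ([319.9, 222.2], 0.63)]
side bay [([187.9, 233.8], 0.54)]
side stand [([187.4, 257.5], 0.78)]
top caddy [([312.0, 228.0, 367.0, 267.0], 0.98), ([359.0, 155.0, 406.0, 202.0], 0.8), ([405.0, 293.0, 465.0, 318.0], 0.57)]
top bay [([198.0, 181.0, 209.0, 183.0], 0.39)]
top stand [([135.0, 158.0, 257.0, 222.0], 0.7)]

[... 596 characters left out ...]
, 0.64)]
top stand [([199.3, 188.0], 0.79)]
{'time_s': 1.4, 'qpos': array([-7.84948233e+01,  1.83120768e+01,  8.96383839e+01,  1.25367941e-03,
        7.20458011e+01, -1.14632043e+00]), 'qvel': array([-0.1166738 , -0.04628756,  0.04068258, -0.08642912,  0.05947032,
       -0.05828221]), 'effort': array([-1.40091801e-03, -4.12351120e+01, -2.32226497e+01,  7.27949152e-02,
        3.75644490e-02, -1.33730413e-06]), 'ee_pos': array([ 125.94184415, -561.04836252,  235.9783333 ]), 'ee_rot': array([ 1.79996239e+02, -1.11763084e-03,  1.26511108e+01]), 'force': array([-0.24956241,  0.17676178,  0.55790601]), 'torque': array([-0.01063096,  0.00193284,  0.05701055]), 'gripper_width': 91.00773266014478}
```

Run:
```python
from h import *
for c in("side","top"):
    im=cv2.imread(f"pics/{c}0.png"); x0=100;y0=120 
    cv2.imwrite(f"pics/{c}0b.png",cv2.resize(im[100:385,100:480],None,fx=2.1,fy=2.1,interpolation=cv2.INTER_CUBIC))
for n,uv in dict(A=(345.6,245.6),B=(391.3,169.8),C=(450.5,307.1)).items(): print(n,atz("top",uv,102).round(),np.linalg.norm(atz("top",uv,102)[:2]))
for c in("side","top"): print(c,ray(c,(280,210))[0].round(), proj(c,[[0,0,0],[500,0,0],[500,300,0],[500,-300,0]]).round().tolist())
```

```text
A [ 405. -147.  102.] 431.1063461101217
B [ 589. -255.  102.] 641.6135515558484
C [ 266. -398.  102.] 478.69237394658387
side [-193.  761.  679.] [[437.0, 312.0], [265.0, 228.0], [178.0, 281.0], [328.0, 189.0]]
top [ 380.  -25. 1044.] [[280.0, 402.0], [285.0, 209.0], [172.0, 206.0], [399.0, 212.0]]
```

View pics/top0b.png

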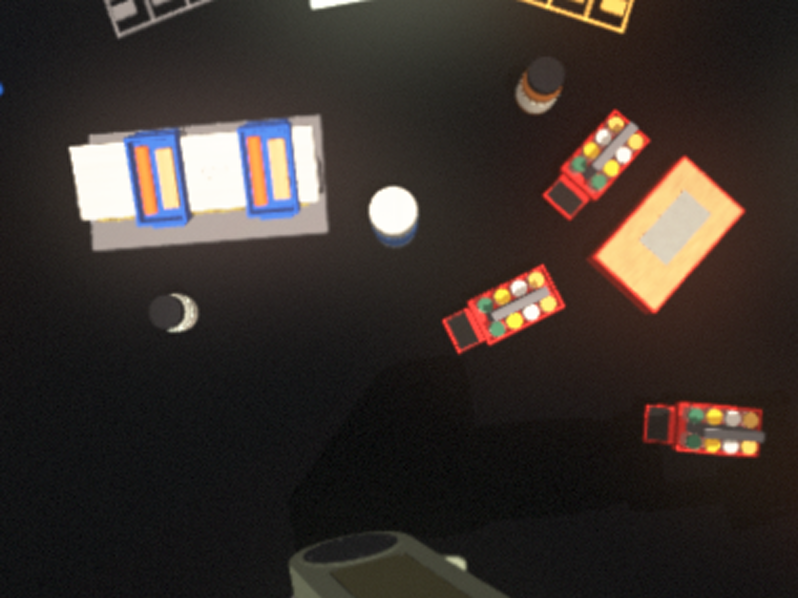

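View pics/side0b.png

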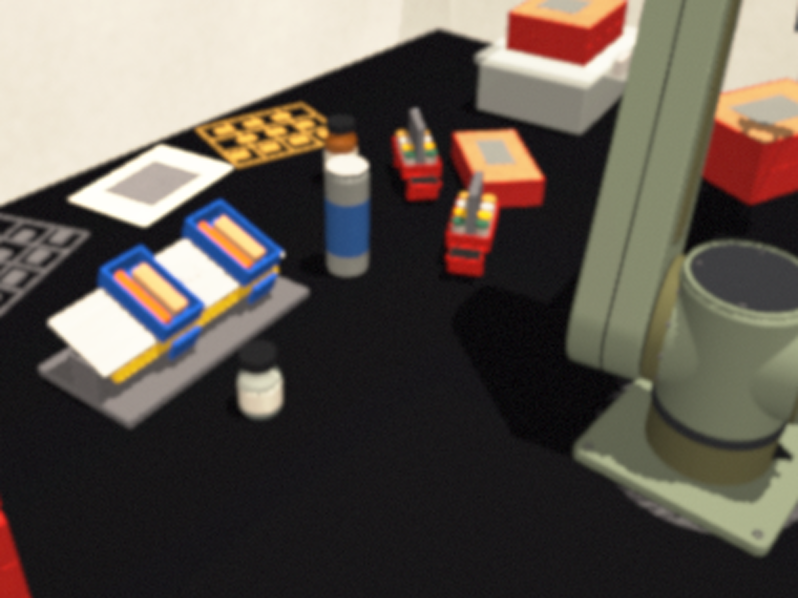

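Three caddy look-alikes in the top view: A (346,246), B (391,170) and C (450,307), at 431, 642 and 479 mm from the base. B, next to the amber jar, is the farthest. I fit the poses and confirm with an overlay crop.

```bash
cat >> h.py <<'E'
from scipy.optimize import least_squares
def cpts(p,P):  # p=x,y,z,yaw(deg)
    return R.from_euler('z',p[3],degrees=True).apply(np.array(P,float))+np.array(p[:3])
RIB,LIP,FOOT,PAD=(0,0,102),(35,0,11.5),(-48,0,3.5),(-68,0,34)
def draw(im,c,pts,s,o,col,close=True):
    q=((proj(c,pts)-o+0.5)*s-0.5).round().astype(int); cv2.polylines(im,[q],close,col,1,cv2.LINE_AA)
E
cat > fit.py <<'E'
from h import *
obs={"top":[(RIB,391.3,169.8),(PAD,371.2,194.6)],
     "side":[(RIB,300.4,155.9),(PAD,300,185.9),(FOOT,297.9,190.5)]}
def f(p):
    r=[]
    for c,l in obs.items():
        r+=list((proj(c,cpts([p[0],p[1],0,p[2]],[a[0] for a in l]))-np.array([a[1:] for a in l])).ravel())
    return r
s=least_squares(f,[589,-255,45],loss="soft_l1"); print("caddy",s.x.round(1),np.round(f(s.x),1)); p=[s.x[0],s.x[1],0,s.x[2]]
# stand corners in top (full-image px)
cr=np.array([(92,135),(320,115),(328,233),(92,249)])/2.1+100
w=np.array([atz("top",u,12) for u in cr]); print(w.round(1).tolist(),np.linalg.norm(np.diff(np.vstack([w,w[:1]]),axis=0),axis=1).round())
print("bay top",atz("top",(202.2,183.8),70).round(1)," side",atz("side",(187.9,233.8),70).round(1))
sx=w.mean(0); v=(w[0]+w[3]-w[1]-w[2]); yaw=np.degrees(np.arctan2(-v[0],v[1])); print("stand",sx.round(1),yaw)
b=np.array([*((atz("top",(202.2,183.8),70)+atz("side",(187.9,233.8),70))/2)[:2],70])
Rb=R.from_euler('zyx',[yaw,np.degrees(-.38),0],degrees=True)
def show(c,o,w,h,s,p,b,Rb):
    im=cv2.imread(f"pics/{c}0.png")[o[1]:o[1]+h,o[0]:o[0]+w]; im=cv2.resize(im,None,fx=s,fy=s,interpolation=cv2.INTER_CUBIC); o=np.array(o)
    draw(im,c,cpts(p,[(-48,-28,48),(52,-28,48),(52,28,48),(-48,28,48)]),s,o,(255,255,0))
    draw(im,c,cpts(p,[(-84,-22,34),(-48,-22,34),(-48,22,34),(-84,22,34)]),s,o,(0,255,0))
    draw(im,c,cpts(p,[(-35,0,102),(35,0,102)]),s,o,(255,0,255))
    T=lambda P:Rb.apply(np.array(P,float))+b
    draw(im,c,T([(-45,-36,0),(45,-36,0),(45,36,0),(-45,36,0)]),s,o,(0,200,0))
    for k in(36,-36): draw(im,c,T([(-53,k,26),(53,k,26)]),s,o,(255,0,255),False)
    return im
a=show("top",(330,130),120,100,3.3,p,b,Rb); d=show("top",(130,150),120,100,3.3,p,b,Rb)
e=show("side",(270,140),120,80,3.3,p,b,Rb); g=show("side",(120,185),120,80,3.3,p,b,Rb)
cv2.imwrite("pics/fit.png",np.vstack([np.hstack([a,d]),np.hstack([e,g])]))
E
python3 fit.py
```

```text
caddy [ 588.7 -256.8  -44.2] [ 0.7  0.  -4.1 -0.9 -1.3  0.1  1.2 -0.4  2.1  0.6]
[[610.5, 380.8, 12.0], [640.2, 88.7, 12.0], [491.5, 73.6, 12.0], [464.5, 371.2, 12.0]] [294. 149. 299. 146.]
bay top [549.9 204.8  70. ]  side [549. 222.  70.]
stand [551.7 228.6  12. ] 5.497469680821204
```

View pics/fit.png

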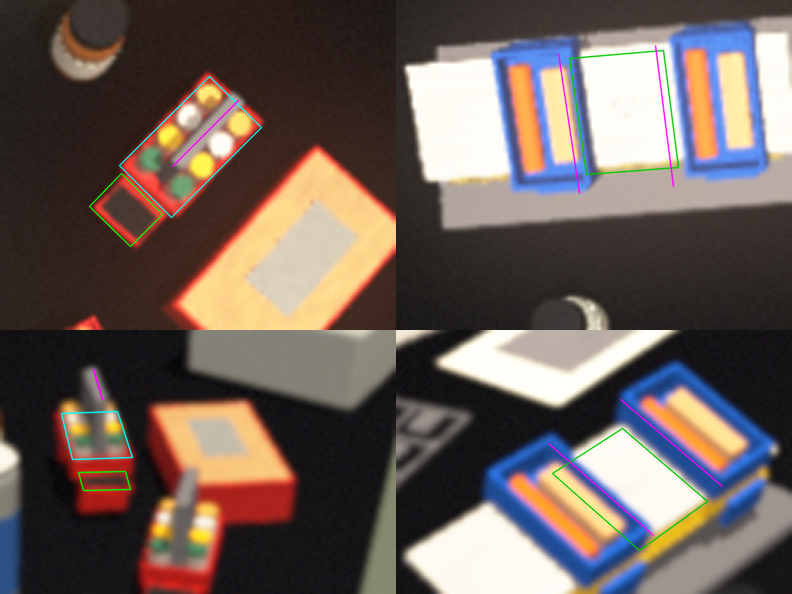

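B is confirmed: red with a grey rib, farthest away, and the overlay fits the tray to about 2 mm. The bay guess is off: the side detection sits about 8 px (crop) too far left. I refine the bay on image edges.

```bash
cat >> h.py <<'E'
def rows(p,Rt,s=None):
    s=s or state(); R0=R.from_euler('xyz',s["ee_rot"],degrees=True)
    a=R0.inv().apply(np.array(p)-s["ee_pos"])/500; b=(R0.inv()*Rt).as_rotvec()/(np.pi/2)
    return np.round(np.r_[a,b],4).tolist()
TOOL=R.from_euler('x',180,degrees=True)   # tool in caddy axes
E
cat > bay.py <<'E'
from h import *
E=[("top",(45,-28,0),(45,28,0)),("top",(-45,-22,0),(-45,28,0)),("top",(-35,36,0),(40,36,0)),("top",(-40,-36,26),(30,-36,26)),
   ("side",(45,-30,0),(45,25,0)),("side",(-45,-28,0),(-45,26,0)),("side",(-38,-36,0),(35,-36,0)),("side",(-20,36,26),(45,36,26))]
G={c:cv2.GaussianBlur(cv2.imread(f"pics/{c}0.png").min(2).astype(np.float32),(0,0),.7) for c in("top","side")}
T=lambda p,P:R.from_euler('zy',[p[2],-np.degrees(.38)],degrees=True).apply(np.array(P,float))+[p[0],p[1],70]
def tr(p): 
    return R.from_euler('ZY',[p[2],-np.degrees(.38)],degrees=True)
T=lambda p,P:tr(p).apply(np.array(P,float))+[p[0],p[1],70]
p=np.array([550,206,5.3])
for it in range(6):
    O=[]
    for c,a,b in E:
        P=np.linspace(a,b,9); u=proj(c,T(p,P)); d=u[-1]-u[0]; n=np.array([-d[1],d[0]])/np.hypot(*d)
        inside=proj(c,T(p,[(0,0,0)]))[0]-u[4]; n=n if n@inside<0 else -n   # outward
        t=np.arange(-5,5.01,.2) if it<2 else np.arange(-3,3.01,.2)
        for k in range(9):
            q=u[k]+t[:,None]*n; v=cv2.remap(G[c],q[:,:1].astype(np.float32),q[:,1:].astype(np.float32),1).ravel()
            g=-np.gradient(v); j=g.argmax()
            if g[j]>2: O.append((c,P[k],n,u[k]+t[j]*n,(c,a,b)))
    f=lambda p:[ (proj(c,T(p,[P]))[0]-m)@n for c,P,n,m,_ in O]
    s=least_squares(f,p,loss="soft_l1",f_scale=.5); p=s.x
r=np.array(f(p)); print(p.round(2),len(O))
for e in E: m=[r[i] for i in range(len(O)) if O[i][4]==e]; print(e,len(m),np.round(np.median(m),2) if m else None,np.round(np.std(m),2))
for c in("top","side"):
    i=[k for k in range(len(O)) if O[k][0]==c]; f2=lambda p:np.array(f(p))[i]; print(c,least_squares(f2,p,loss="soft_l1",f_scale=.5).x.round(2))
E
python3 bay.py
python3 - <<'E'
from h import *
Rc=R.from_euler('z',-44.2,degrees=True)
th=atz("top",((345+370)/2,(128+155)/2),60); print("thinner~",th.round(),Rc.inv().apply(th-[588.7,-256.8,0]).round(), "primer",atz("top",(286,196),150).round())
print(rows([588.7,-256.8,190],Rc*TOOL))
E
```

```text
thinner~ [ 668. -180.   60.] [  4. 110.  60.] primer [512.  -6. 150.]
[1.0363, -0.391, 0.092, 0.0, -0.0, 0.6317]Traceback (most recent call last):
  File "bay.py", line 21, in <module>
    s=least_squares(f,p,loss="soft_l1",f_scale=.5); p=s.x
    return func(*args, **kwargs)
    result = trf(vector_fun.fun, vector_fun.jac, x0, f0, J0, lb, ub, ftol, xtol,
                 gtol, max_nfev, x_scale, loss_function, tr_solver,
                 tr_options.copy(), verbose, callback=callback_wrapped)
    return trf_no_bounds(
        fun, jac, x0, f0, J0, ftol, xtol, gtol, max_nfev, x_scale,
        loss_function, tr_solver, tr_options, verbose, callback=callback)
    J = jac(x)
    self._update_jac()
    ~~~~~~~~~~~~~~~~^^
    self.J = self.jac_wrapped(xp_copy(self.x), f0=self.f)
             ~~~~~~~~~~~~~~~~^^^^^^^^^^^^^^^^^^^^^^^^^^^^
    J, dct = approx_derivative(
             ~~~~~~~~~~~~~~~~~^
        self.fun,
        ^^^^^^^^^
    ...<2 lines>...
        **self.finite_diff_options,
        ^^^^^^^^^^^^^^^^^^^^^^^^^^^
    )
    ^
    J, _nfev = _dense_difference(fun_wrapped, x0, f0, h
[... 425 characters left out ...]
^^^^^^^^^^^^^^^
    return np.atleast_1d(self.fun(x))
                         ~~~~~~~~^^^
    return self.f(x, *self.args, **self.kwargs)
           ~~~~~~^^^^^^^^^^^^^^^^^^^^^^^^^^^^^^
  File "bay.py", line 20, in <lambda>
    f=lambda p:[ (proj(c,T(p,[P]))[0]-m)@n for c,P,n,m,_ in O]
                  ~~~~^^^^^^^^^^^^
  File "h.py", line 7, in proj
    K,d,r,t=cal(c); return cv2.projectPoints(np.array(P,float).reshape(-1,1,3),r,t,K,d)[0].reshape(-1,2)
            ~~~^^^
  File "h.py", line 5, in cal
    k=calibration(c); return np.array(k["mtx"],float),np.array(k["distortion"],float),np.array(k["rvec"],float),np.array(k["tvec"],float)
ValueError: time passes only in moves, steps and waits
```

```bash
sed -i 's/^def cal(c):/from functools import cache\n@cache\ndef cal(c):/' h.py; python3 bay.py
```

```text
[556.31 205.81   6.24] 70
('top', (45, -28, 0), (45, 28, 0)) 9 -0.31 0.24
('top', (-45, -22, 0), (-45, 28, 0)) 9 -0.09 0.29
('top', (-35, 36, 0), (40, 36, 0)) 9 0.08 0.28
('top', (-40, -36, 26), (30, -36, 26)) 9 -0.54 0.37
('side', (45, -30, 0), (45, 25, 0)) 9 -0.35 0.86
('side', (-45, -28, 0), (-45, 26, 0)) 9 -0.86 0.29
('side', (-38, -36, 0), (35, -36, 0)) 9 0.07 0.25
('side', (-20, 36, 26), (45, 36, 26)) 7 -1.44 0.23
top [556.51 205.12   6.61]
side [554.42 208.26   4.2 ]
```

```bash
python3 -m jog '1 -0.38 0 0 0 0.632;1 -0.38 0 0 0 0.632;1 -0.38 0 0 0 0.632;1 -0.38 0 0 0 0.632;1 -0.38 0 0 0 0.632;1 -0.38 0 0 0 0.632;1 -0.38 0 0 0 0.632;1 -0.38 0 0 0 0.632;1 -0.38 0 0 0 0.632;1 -0.38 0 0 0 0.632;1 -0.38 0 0 0 0.632;1 -0.38 0.09 0 0 0.632;1 -0.39 0.09 0 0 0.632;1 -0.39 0.09 0 0 0.632;1 -0.39 0.09 0 0 0.632;1 -0.39 0.09 0 0 0.632' 0 && python3 -c "
from h import *
print(rows([588.7,-256.8,150],R.from_euler('z',-44.2,degrees=True)*TOOL))"
```

```text
time_s: 2.73
ee_pos: [571.6, -260.0, 189.6]
ee_rot: [179.9, 0.1, -44.1]
force: [-0.2, -0.4, -0.1]
gripper_width: 45.6
[0.0203, -0.0284, 0.0792, 0.0007, 0.0014, 0.0015]
```

```bash
python3 -m jog '0.02 -0.028 0.08 0 0 0;0.02 -0.028 0.08 0 0 0;0.02 -0.028 0.14 0 0 0;0.02 -0.028 0.201 0 0 0;0.02 -0.028 0.201 0 0 0;0.02 -0.028 0.201 0 0 0' && python3 -m jog '0 0 0 0 0 0;0 0 0 0 0 0;0 0 0 0 0 0;0 0 0 0 0 0;0 0 0 0 0 0;0 0 0 0 0 0' -1 50
```

```text
time_s: 3.23
ee_pos: [586.7, -257.4, 88.9]
ee_rot: [179.9, 0.3, -44.1]
force: [1.0, -0.8, 0.2]
gripper_width: 45.6
time_s: 3.73
ee_pos: [587.3, -257.5, 89.9]
ee_rot: [179.9, 0.2, -44.1]
force: [-0.3, 0.4, 2.6]
gripper_width: 11.6
```

```bash
python3 -m jog '0 0 -0.04 0 0 0;0 0 -0.1 0 0 0;0 0 -0.18 0 0 0;0 0 -0.26 0 0 0;0 0 -0.36 0 0 0;0 0 -0.36 0 0 0;0 0 -0.36 0 0 0'
python3 - <<'E'
from h import *
save("lift",grab_frame("side")); save("liftt",grab_frame("top"))
s=state(); print(s["force"].round(1),s["gripper_width"])
for c in("side","top"):
  for q in("caddy_rib","caddy_lip","caddy_foot","caddy_pad"):
    print(c,q,[(np.round(d["location"],1).tolist(),round(d["confidence"],2)) for d in tip_of(q,c)][:4])
RT=R.from_euler('xyz',s["ee_rot"],degrees=True)
P=RT.apply(TOOL.inv().apply(np.array([RIB,LIP,FOOT,PAD],float)-[0,0,89]))+s["ee_pos"]
for c in("side","top"): print(c,proj(c,P).round(1).tolist())
b=np.array([556,206,70.]); Rb=R.from_euler('ZY',[5.8,-np.degrees(.38)],degrees=True)
Rc=Rb*R.from_euler('y',.2); print("above bay",rows(b+Rb.apply([30,0,-28])+Rc.apply([0,0,89])+[0,0,110],Rc*TOOL))
a=cv2.imread("pics/lift.png")[60:270,180:400]; cv2.imwrite("pics/liftb.png",cv2.resize(a,None,fx=2.7,fy=2.7,interpolation=cv2.INTER_CUBIC))
E
```

```text
time_s: 4.32
ee_pos: [589.2, -258.2, 273.8]
ee_rot: [-180.0, -0.2, -44.1]
force: [0.2, 0.4, -1.9]
gripper_width: 11.9
[-0.5  0.9 -2.2] 11.93513713441803
side caddy_rib [([300.4, 96.7], 0.68), ([323.7, 186.2], 0.68)]
side caddy_lip [([296.1, 121.1], 0.96), ([326.8, 206.7], 0.88)]
side caddy_foot [([301.9, 135.8], 0.84), ([320.7, 226.4], 0.73)]
side caddy_pad [([300.4, 128.4], 0.83), ([319.4, 218.8], 0.58), ([185.9, 259.2], 0.34)]
top caddy_rib [([348.9, 245.8], 0.72)]
top caddy_lip [([411.9, 150.3], 0.98), ([358.2, 237.4], 0.87), ([186.7, 249.6], 0.54)]
top caddy_foot [([393.0, 177.4], 0.57), ([328.4, 254.9], 0.56)]
top caddy_pad [([322.2, 255.1], 0.74), ([386.4, 178.7], 0.58), ([185.1, 250.2], 0.28)]
side [[301.7, 100.1], [299.2, 125.3], [302.8, 137.6], [304.2, 130.3]]
top [[414.3, 151.4], [412.7, 151.4], [386.0, 178.0], [382.9, 181.7]]
above bay [-0.6622, -0.6556, 0.0344, 0.0499, 0.1108, -0.5532]
```

View pics/liftb.png

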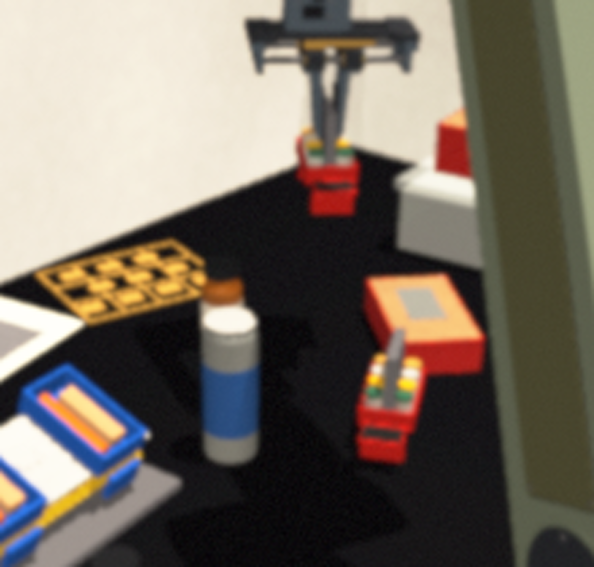

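The caddy is held level in the gripper, at crop (328,170) in the side picture. Next: above the bay at 0.34 rad nose-down relative to the rail, offset up the slope.

```bash
cat >> h.py <<'E'
BAY=np.array([556,206,70.]); RB=R.from_euler('ZY',[5.8,-np.degrees(.38)],degrees=True)
GR=np.array([-0.5,0,89.4])     # TCP in caddy frame
def hook(th,dx=0,dz=0,pc=(40,0,22),pr=(40,0,-3)):  # slot centre on plate centre, offset dx,dz in rail axes
    Rc=RB*R.from_euler('y',th); o=np.array(pr,float)+[dx,0,dz]-R.from_euler('y',th).apply(pc)
    return BAY+RB.apply(o)+Rc.apply(GR),Rc*TOOL
E
python3 -c "
from h import *
print(rows(*hook(.34,22,80)))"
```

```text
[-0.709, -0.5999, 0.0796, 0.011, 0.0274, -0.5546]
```

```bash
python3 -m jog '-0.06 -0.05 0 0 0 -0.03;-0.12 -0.1 0 0 0 -0.1;-0.71 -0.6 0 0.011 0.027 -0.555;-0.71 -0.6 0 0.011 0.027 -0.555;-0.71 -0.6 0 0.011 0.027 -0.555;-0.71 -0.6 0 0.011 0.027 -0.555;-0.71 -0.6 0 0.011 0.027 -0.555;-0.71 -0.6 0 0.011 0.027 -0.555;-0.71 -0.6 0 0.011 0.027 -0.555;-0.71 -0.6 0 0.011 0.027 -0.555;-0.71 -0.6 0.08 0.011 0.027 -0.555;-0.71 -0.6 0.08 0.011 0.027 -0.555;-0.71 -0.6 0.08 0.011 0.027 -0.555;-0.71 -0.6 0.08 0.011 0.027 -0.555;-0.71 -0.6 0.08 0.011 0.027 -0.555;-0.71 -0.6 0.08 0.011 0.027 -0.555;-0.71 -0.6 0.08 0.011 0.027 -0.555'
python3 - <<'E'
from h import *
s=state()
save("ab_s",grab_frame("side")); save("ab_t",grab_frame("top"))
print(rows(*hook(.34,22,12),s),rows(*hook(.34,22,0),s))
RT=R.from_euler('xyz',s["ee_rot"],degrees=True); C=lambda P:RT.apply(TOOL.inv().apply(np.array(P,float)-GR))+s["ee_pos"]
T=lambda P:RB.apply(np.array(P,float))+BAY
out=[]
for c,o,f in(("side",(110,100),"ab_s"),("top",(130,100),"ab_t")):
    im=cv2.imread(f"pics/{f}.png")[o[1]:o[1]+150,o[0]:o[0]+130]; im=cv2.resize(im,None,fx=3,fy=3,interpolation=cv2.INTER_CUBIC);o=np.array(o)
    draw(im,c,C([(-84,-22,34),(-48,-22,34),(-48,22,34),(-84,22,34)]),3,o,(0,255,0))
    draw(im,c,C([(-48,-28,48),(52,-28,48),(52,28,48),(-48,28,48)]),3,o,(255,255,0))
    draw(im,c,C([(-62,22,0),(-62,22,28),(-62,-22,28),(-62,-22,0)]),3,o,(255,0,255))
    draw(im,c,C([(53,24,0),(53,24,28),(45,24,28),(45,24,0)]),3,o,(255,0,255))
    draw(im,c,T([(-45,-36,0),(45,-36,0),(45,36,0),(-45,36,0)]),3,o,(0,200,0))
    out.append(im)
cv2.imwrite("pics/ab.png",np.hstack(out))
E
```

```text
time_s: 6.23
ee_pos: [542.3, 203.9, 231.0]
ee_rot: [-180.0, -2.4, 5.7]
force: [0.0, 0.1, -0.9]
gripper_width: 11.5
[0.0445, -0.0013, 0.1299, -0.0002, -0.0008, -0.0007] [0.0525, -0.0013, 0.1525, -0.0002, -0.0008, -0.0007]
```

View pics/ab.png

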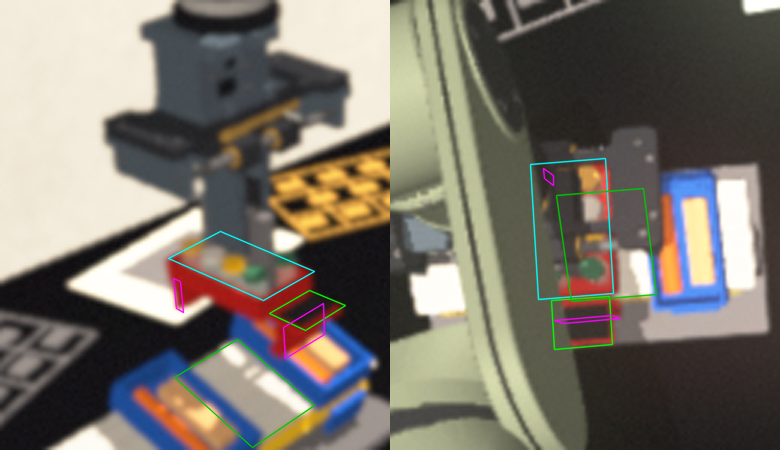

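Run:
```python
from h import *
s=state()
RT=R.from_euler('xyz',s["ee_rot"],degrees=True); C=lambda P:RT.apply(TOOL.inv().apply(np.array(P,float)-GR))+s["ee_pos"]
for c in("side","top"):
  for q,P in(("caddy_pad",PAD),("caddy_foot",FOOT),("caddy_lip",LIP),("caddy_rib",RIB)):
    print(c,q,proj(c,C([P])).round(1).tolist(),[(np.round(d["location"],1).tolist(),round(d["confidence"],2)) for d in tip_of(q,c) if d["location"][0]<260])
im=cv2.imread("pics/ab_s.png"); o=np.array((155,165)); im=cv2.resize(im[165:230,155:235],None,fx=9,fy=9,interpolation=cv2.INTER_CUBIC)
draw(im,"side",C([(-84,-22,34),(-48,-22,34),(-48,22,34),(-84,22,34)]),9,o,(0,255,0))
draw(im,"side",C([(-48,-28,48),(52,-28,48),(52,28,48),(-48,28,48)]),9,o,(255,255,0))
draw(im,"side",C([(-62,22,0),(-62,22,28),(-62,-22,28),(-62,-22,0)]),9,o,(255,0,255))
cv2.imwrite("pics/ab9.png",im)
```

```text
side caddy_pad [[212.8, 203.2]] [([209.6, 200.0], 0.8)]
side caddy_foot [[206.7, 211.7]] [([208.8, 209.4], 0.61)]
side caddy_lip [[180.8, 196.9]] [([179.2, 197.6], 0.92), ([187.6, 236.2], 0.36)]
side caddy_rib [[189.2, 167.2]] [([189.9, 166.6], 0.63)]
top caddy_pad [[193.5, 208.1]] [([195.6, 207.9], 0.93)]
top caddy_foot [[196.2, 200.5]] [([199.1, 197.0], 0.58)]
top caddy_lip [[193.3, 164.1]] [([191.3, 165.7], 0.71)]
top caddy_rib [[183.6, 172.7]] [([181.6, 172.8], 0.68)]
```

View pics/ab9.png

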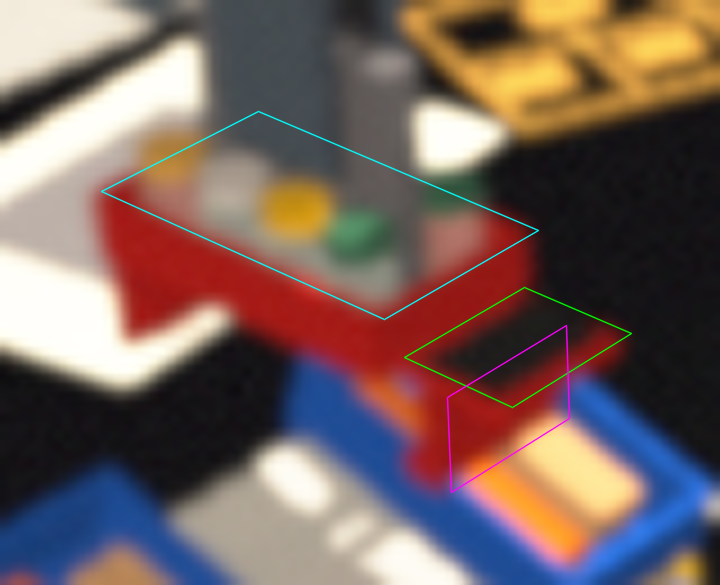

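The overlay agrees to about 1 px (2 mm): the tray corners at crop (105,190) and (530,230) match. Descending behind the rail's upper edge.

```bash
python3 -m jog '0.02 -0.001 0.06 0 0 0;0.035 -0.001 0.1 0 0 0;0.045 -0.001 0.13 0 0 0;0.05 -0.001 0.145 0 0 0;0.0525 -0.001 0.1525 0 0 0;0.0525 -0.001 0.1525 0 0 0;0.0525 -0.001 0.1525 0 0 0' && python3 -c "
from h import *
s=state();print(s['torque'].round(2),rows(*hook(.34,22,0),s),rows(*hook(.34,8,0),s),rows(*hook(.34,0,0),s))"
```

```text
time_s: 7.32
ee_pos: [570.9, 208.6, 155.7]
ee_rot: [-180.0, -2.3, 5.8]
force: [0.1, -0.4, -2.3]
gripper_width: 11.8
[ 0.05  0.03 -0.  ] [0.0009, 0.0021, -0.0004, -0.0003, -0.0004, 0.0003] [-0.0255, 0.0021, 0.0089, -0.0003, -0.0004, 0.0003] [-0.0406, 0.0021, 0.0142, -0.0003, -0.0004, 0.0003]
```

```bash
python3 -m jog '-0.01 0.001 0.003 0 0 0;-0.018 0.001 0.006 0 0 0;-0.0255 0.002 0.009 0 0 0;-0.031 0.002 0.0108 0 0 0;-0.0348 0.002 0.0122 0 0 0;-0.0348 0.002 0.0122 0 0 0' && python3 -c "
from h import *
s=state();print(s['force'],s['torque'].round(2),rows(*hook(.34,3,0),s),rows(*hook(.34,-4,0),s))"
```

```text
time_s: 7.82
ee_pos: [553.3, 205.7, 148.8]
ee_rot: [-180.0, -2.3, 5.8]
force: [0.2, 0.5, -1.9]
gripper_width: 12.1
[ 0.23687252  0.46958006 -1.8604467 ] [-0.06  0.07 -0.03] [0.0012, 0.0, -0.0, -0.0003, -0.0, 0.0004] [-0.012, 0.0, 0.0046, -0.0003, -0.0, 0.0004]
```

```bash
python3 -m jog '-0.004 0 0.0015 0 0 0;-0.007 0 0.0027 0 0 0;-0.007 0 0.0027 0 0 0;-0.007 0 0.0027 0 0 0'; python3 -m jog '-0.003 0 0.001 0 0 0;-0.005 0 0.0019 0 0 0;-0.005 0 0.0019 0 0 0;-0.005 0 0.0019 0 0 0';  python3 -c "
from h import *
s=state();print(s['torque'].round(2),rows(*hook(.34,-3,0),s))"
```

```text
time_s: 8.15
ee_pos: [549.8, 205.4, 147.3]
ee_rot: [-180.0, -2.3, 5.8]
force: [-0.0, -1.0, -2.2]
gripper_width: 11.9
time_s: 8.48
ee_pos: [548.8, 205.4, 146.9]
ee_rot: [-180.0, -2.5, 5.8]
force: [4.4, -0.5, -2.1]
gripper_width: 12.0
[ 0.05 -0.95 -0.09] [-0.001, 0.0002, 0.0004, -0.0005, -0.0023, 0.0005]
```

```bash
python3 -c "
from h import *
s=state()
for t in(.34,.27,.2,.14): print(t,rows(*hook(t,0,0,(45,0,28),(43.1,0,1)),s))"
```

```text
0.34 [-0.0022, 0.0002, 0.0008, -0.0005, -0.0023, 0.0005]
0.27 [-0.0106, 0.0002, 0.0074, -0.0005, 0.0422, 0.0005]
0.2 [-0.0185, 0.0002, 0.0146, -0.0005, 0.0868, 0.0005]
0.14 [-0.0248, 0.0002, 0.0212, -0.0006, 0.125, 0.0005]
```

```bash
python3 -m jog '-0.005 0 0.004 0 0.02 0;-0.0096 0 0.0074 0 0.042 0;-0.014 0 0.011 0 0.064 0;-0.0175 0 0.0146 0 0.087 0;-0.0175 0 0.0146 0 0.087 0;-0.0175 0 0.0146 0 0.087 0'; python3 -c "
from h import *
s=state();print(s['torque'].round(2))
for t in(.2,.16,.13,.1): print(t,rows(*hook(t,0,0,(45,0,28),(43.1,0,1)),s))"
```

```text
time_s: 8.98
ee_pos: [540.5, 204.6, 139.3]
ee_rot: [-180.0, -10.4, 5.9]
force: [4.4, -0.8, -3.0]
gripper_width: 11.7
[ 0.   -0.52 -0.03]
0.2 [-0.0011, 0.0003, 0.0001, -0.0007, -0.0007, 0.0006]
0.16 [-0.0059, 0.0003, 0.0038, -0.0007, 0.0248, 0.0006]
0.13 [-0.0094, 0.0003, 0.0067, -0.0007, 0.0439, 0.0006]
0.1 [-0.0129, 0.0003, 0.0098, -0.0007, 0.063, 0.0005]
```

```bash
python3 -m jog '-0.0025 0 0.002 0 0.0125 0;-0.0045 0 0.0038 0 0.025 0;-0.006 0 0.005 0 0.034 0;-0.0075 0 0.0065 0 0.044 0;-0.0075 0 0.0065 0 0.044 0;-0.0075 0 0.0065 0 0.044 0'
python3 - <<'E'
from h import *
s=state();print(s['torque'].round(2))
for t in(.13,.1): print(t,rows(*hook(t,0,0,(45,0,28),(43.1,0,1)),s))
im=grab_frame("side"); save("hk",im)
im=cv2.imread("pics/hk.png"); cv2.imwrite("pics/hk9.png",cv2.resize(im[180:260,135:235],None,fx=7,fy=7,interpolation=cv2.INTER_CUBIC))
E
```

```text
time_s: 9.48
ee_pos: [536.8, 204.2, 135.2]
ee_rot: [-180.0, -14.2, 5.9]
force: [1.1, 0.6, -1.6]
gripper_width: 11.8
[ 0.06  0.16 -0.03]
0.13 [-0.0007, 0.0002, -0.0001, -0.0005, 0.0009, 0.0005]
0.1 [-0.0044, 0.0002, 0.0027, -0.0006, 0.02, 0.0005]
```

View pics/hk9.png

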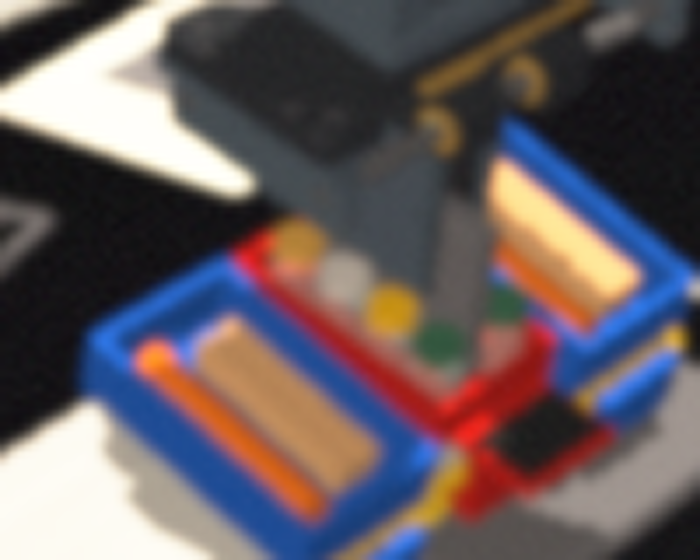

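```bash
python3 -m jog '-0.002 0 0.0015 0 0.01 0;-0.0035 0 0.0027 0 0.018 0;-0.0035 0 0.0027 0 0.018 0;-0.0035 0 0.0027 0 0.018 0'; python3 -c "
from h import *
s=state();print(s['torque'].round(2))
for t in(.1,): print(t,rows(*hook(t,0,0,(45,0,28),(43.1,0,1)),s))"
```

```text
time_s: 9.87
ee_pos: [535.3, 204.0, 133.6]
ee_rot: [-180.0, -15.9, 5.8]
force: [0.1, -0.5, 1.0]
gripper_width: 11.4
[-0.08  0.46 -0.08]
0.1 [-0.0006, 0.0001, 0.0003, -0.0005, 0.0021, 0.0004]
```

The foot now bears on the catch: Fz rose from about -2 to +1 N. Releasing and retracting.

```bash
python3 -m jog '0 0 0 0 0 0;0 0 0 0 0 0;0 0 0 0 0 0;0 0 0 0 0 0;0 0 -0.03 0 0 0;0 0 -0.08 0 0 0;0 0 -0.14 0 0 0;0 0 -0.2 0 0 0;0 0 -0.2 0 0 0;0 0 -0.2 0 0 0' 0
python3 - <<'E'
from h import *
print(state()["force"])
for c in("side","top"):
    save("rel_"+c,grab_frame(c))
    for q in("caddy_pad","caddy_foot","caddy_lip","caddy_rib"):
        print(c,q,[(np.round(d["location"],1).tolist(),round(d["confidence"],2)) for d in tip_of(q,c) if d["location"][0]<260])
B0=BAY-RB.apply([2.7,0,0])
out=[]
for th,(c,o) in((.1,("side",(135,170))),(0,("side",(135,170)))):
    im=cv2.imread(f"pics/rel_{c}.png")[o[1]:o[1]+90,o[0]:o[0]+95]; im=cv2.resize(im,None,fx=4.2,fy=4.2,interpolation=cv2.INTER_CUBIC); o=np.array(o)
    Rc=R.from_euler('y',th); og=np.array([45,0,0])-Rc.apply([45,0,28]); C=lambda P:B0+RB.apply(og+Rc.apply(np.array(P,float)))
    draw(im,c,C([(-84,-22,34),(-48,-22,34),(-48,22,34),(-84,22,34)]),4.2,o,(0,255,0))
    draw(im,c,C([(-48,-28,48),(52,-28,48),(52,28,48),(-48,28,48)]),4.2,o,(255,255,0))
    draw(im,c,C([(-35,0,102),(35,0,102)]),4.2,o,(255,0,255))
    print(th,c,{k:proj(c,C([P])).round(1).tolist() for k,P in(("pad",PAD),("foot",FOOT),("rib",RIB))},proj("top",C([PAD,RIB])).round(1).tolist())
    out.append(im)
cv2.imwrite("pics/rel.png",np.hstack(out))
E
```

```text
time_s: 10.7
ee_pos: [508.7, 201.4, 231.7]
ee_rot: [-179.9, -16.1, 5.8]
force: [-0.7, 1.0, -0.5]
gripper_width: 45.7
[-0.67899715  0.9671168  -0.49002035]
side caddy_pad [([209.8, 242.7], 0.65)]
side caddy_foot [([204.3, 245.8], 0.61)]
side caddy_lip [([178.8, 227.9], 0.69)]
side caddy_rib [([198.3, 204.1], 0.82)]
top caddy_pad [([205.8, 209.3], 0.69)]
top caddy_foot [([209.8, 199.4], 0.58)]
top caddy_lip [([199.3, 168.9], 0.93)]
top caddy_rib [([194.3, 182.3], 0.85)]
0.1 side {'pad': [[213.1, 243.2]], 'foot': [[205.2, 247.3]], 'rib': [[195.9, 206.8]]} [[204.2, 210.1], [195.1, 185.9]]
0 side {'pad': [[212.4, 246.5]], 'foot': [[203.9, 249.2]], 'rib': [[197.9, 210.0]]} [[205.1, 209.4], [195.9, 188.8]]
```

View pics/rel.png

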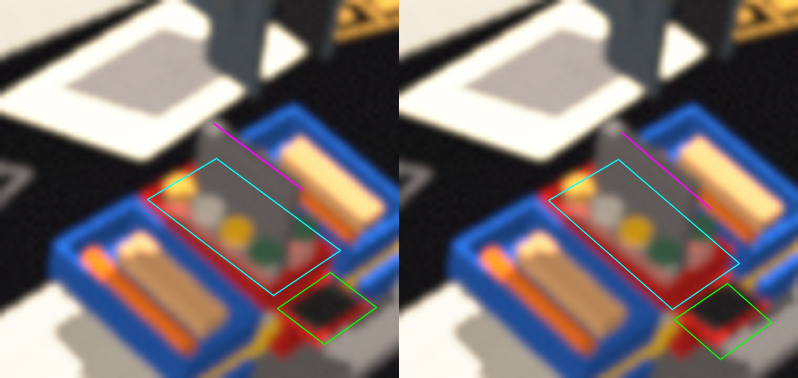

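The left overlay (0.1 rad foot-up) fits the hanging caddy, the flat one (right) does not: pad at crop (325,305), foot on the catch, between the trays. Next: push the pad with closed fingers.

```bash
cat >> h.py <<'E'
def push(z,x=-69.7,th=.03):  # fingertip at rail (x,0,z)
    Rt=RB*R.from_euler('y',th)*TOOL
    return BAY+RB.apply([x,-1,z])-Rt.apply([0,0,22]),Rt
E
python3 -c "
from h import *
s=state()
for z in(95,30,22): print(z,rows(*push(z),s))"
```

```text
95 [-0.1557, 0.0017, 0.1142, -0.0003, 0.0473, 0.0004]
30 [-0.1421, 0.0018, 0.2435, -0.0003, 0.0473, 0.0004]
22 [-0.1405, 0.0018, 0.2594, -0.0003, 0.0473, 0.0004]
```

```bash
python3 -m jog '-0.08 0 0 0 0.02 0;-0.155 0 0 0 0.047 0;-0.155 0 0.05 0 0.047 0;-0.155 0.002 0.114 0 0.047 0;-0.151 0.002 0.16 0 0.047 0;-0.146 0.002 0.2 0 0.047 0;-0.142 0.002 0.243 0 0.047 0;-0.142 0.002 0.243 0 0.047 0;-0.142 0.002 0.243 0 0.047 0' -1 40; python3 -c "
from h import *
s=state();print(s['torque'].round(2))
for z in(30,22,19,16,13,9,6): print(z,rows(*push(z),s))"
```

```text
time_s: 11.95
ee_pos: [472.7, 196.2, 92.1]
ee_rot: [180.0, -19.9, 5.8]
force: [0.8, 0.2, -0.2]
gripper_width: 0.3
[ 0.01  0.14 -0.01]
30 [0.0012, -0.0007, -0.0008, 0.0003, 0.0019, 0.0004]
22 [0.0017, -0.0007, 0.0152, 0.0003, 0.0019, 0.0004]
19 [0.0019, -0.0007, 0.0212, 0.0003, 0.0019, 0.0004]
16 [0.0021, -0.0007, 0.0272, 0.0003, 0.0019, 0.0004]
13 [0.0023, -0.0007, 0.0332, 0.0003, 0.0019, 0.0004]
9 [0.0026, -0.0007, 0.0412, 0.0003, 0.0019, 0.0004]
6 [0.0028, -0.0007, 0.0472, 0.0003, 0.0019, 0.0004]
```

```bash
python3 -m jog '0.001 0 0.008 0 0.002 0;0.0015 0 0.015 0 0.002 0;0.0015 0 0.019 0 0.002 0;0.0015 0 0.019 0 0.002 0'; python3 -m jog '0 0 0.004 0 0 0;0 0 0.004 0 0 0;0 0 0.004 0 0 0'; python3 -m jog '0 0 0.004 0 0 0;0 0 0.004 0 0 0;0 0 0.004 0 0 0'
```

```text
time_s: 12.28
ee_pos: [476.8, 196.6, 83.8]
ee_rot: [180.0, -20.1, 5.8]
force: [0.3, -0.7, 0.5]
gripper_width: 0.2
time_s: 12.53
ee_pos: [477.5, 196.8, 82.5]
ee_rot: [180.0, -20.2, 5.8]
force: [-3.1, -0.2, 3.6]
gripper_width: 0.5
time_s: 12.78
ee_pos: [477.9, 196.8, 81.0]
ee_rot: [180.0, -20.1, 5.8]
force: [-2.7, -1.4, 4.5]
gripper_width: 0.2
```

```bash
for i in 1 ; do python3 -m jog '0 0 0.004 0 0 0;0 0 0.004 0 0 0;0 0 0.004 0 0 0'; done; python3 -m jog '0 0 0.004 0 0 0;0 0 0.004 0 0 0;0 0 0.004 0 0 0'; python3 -m jog '0 0 0.004 0 0 0;0 0 0.004 0 0 0;0 0 0.004 0 0 0'; python3 -c "
from h import *
print(rows(*push(6)))"
```

```text
time_s: 13.03
ee_pos: [478.3, 196.8, 79.0]
ee_rot: [180.0, -20.1, 5.8]
force: [-2.3, 0.3, 2.1]
gripper_width: 0.4
time_s: 13.28
ee_pos: [479.0, 196.8, 76.9]
ee_rot: [180.0, -20.1, 5.8]
force: [-0.7, -1.2, 0.5]
gripper_width: 0.3
time_s: 13.53
ee_pos: [480.0, 197.0, 74.9]
ee_rot: [180.0, -20.1, 5.8]
force: [-0.2, -0.0, 0.2]
gripper_width: 0.3
[0.0008, -0.0006, 0.0098, 0.0002, -0.0007, 0.0004]
```

The force fell away, so it has snapped. Pressing on to feel the seat.

```bash
python3 -m jog '0 0 0.004 0 0 0;0 0 0.008 0 0 0;0 0 0.008 0 0 0;0 0 0.008 0 0 0'; python3 -m jog '0 0 0.003 0 0 0;0 0 0.003 0 0 0;0 0 0.003 0 0 0'; python3 -c "
from h import *
print(rows(*push(6)))"
```

```text
time_s: 13.87
ee_pos: [481.5, 197.2, 71.1]
ee_rot: [180.0, -20.1, 5.8]
force: [0.3, 0.2, -0.4]
gripper_width: 0.6
time_s: 14.12
ee_pos: [481.6, 197.2, 70.1]
ee_rot: [180.0, -20.1, 5.8]
force: [-5.2, -0.8, 7.2]
gripper_width: 0.5
[0.0009, -0.0005, -0.0003, 0.0001, -0.0009, 0.0003]
```

Firm contact at the seated pad height (tip at rail z≈6). Retracting and checking.

```bash
python3 -m jog '0 0 -0.02 0 0 0;-0.02 0 -0.08 0 0 0;-0.05 0 -0.15 0 0 0;-0.1 0 -0.22 0 0 0;-0.1 0 -0.3 0 0 0;-0.15 0 -0.3 0 0 0;-0.15 0 -0.3 0 0 0;-0.15 0 -0.3 0 0 0'
python3 - <<'E'
from h import *
print(state()["force"].round(1))
for c in("side","top"):
    save("end_"+c,grab_frame(c))
    for q in("caddy_pad","caddy_rib","caddy_lip"):
        print(c,q,[(np.round(d["location"],1).tolist(),round(d["confidence"],2)) for d in tip_of(q,c) if d["location"][0]<260])
    for q in("kit_box","thinner","primer","glue"): print(c,q,[np.round(d["rect"]).tolist() for d in spot_in(q,c)][:1])
a=cv2.imread("pics/rel_side.png")[170:260,135:230]; b=cv2.imread("pics/end_side.png")
out=np.hstack([cv2.resize(x,None,fx=4.2,fy=4.2,interpolation=cv2.INTER_CUBIC) for x in(a,b[170:260,135:230])])
cv2.imwrite("pics/end.png",out)
E
```

```text
time_s: 14.78
ee_pos: [359.4, 184.7, 185.6]
ee_rot: [-180.0, -20.2, 5.9]
force: [-0.4, 0.1, -0.2]
gripper_width: 0.6
[-0.4  0.1 -0.2]
side caddy_pad [([209.6, 244.9], 0.59)]
side caddy_rib [([199.8, 209.7], 0.59)]
side caddy_lip [([176.0, 226.7], 0.64)]
side kit_box [[316.0, 163.0, 360.0, 199.0]]
side thinner []
side primer [[256.0, 209.0, 278.0, 233.0]]
side glue [[213.0, 260.0, 235.0, 301.0]]
top caddy_pad [([206.5, 208.8], 0.92)]
top caddy_rib [([197.0, 187.7], 0.73)]
top caddy_lip [([199.9, 167.3], 0.86)]
top kit_box [[376.0, 173.0, 454.0, 250.0]]
top thinner [[346.0, 126.0, 367.0, 152.0]]
top primer [[273.0, 188.0, 298.0, 217.0]]
top glue [[174.0, 240.0, 193.0, 254.0]]
```

View pics/end.png

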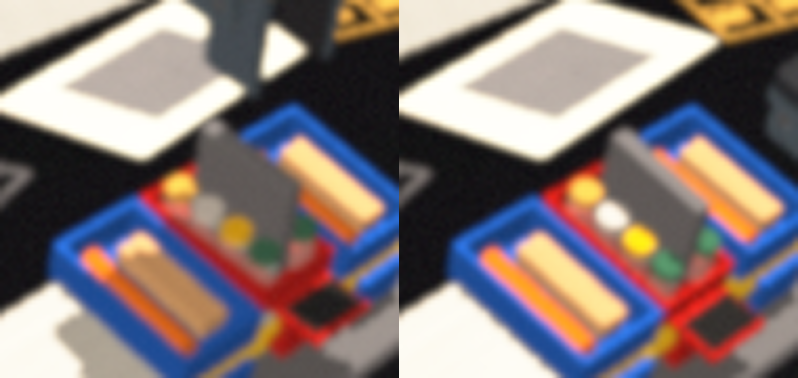

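The right half shows the caddy lying lower and parallel to the trays, with the pad at crop (720,325) and the rib moved as predicted from foot-up to flat. The bystanders are where they were and the gripper is clear.

```bash
python3 -c "
from h import *
print(job_done())"
```

```text
the job is handed in; nothing more can be done
None
```

The red caddy now hangs in the free bay between the blue trays, hooked at the upper edge and snapped flat past the yellow catch. I handed the job in at about 15 s of the 48 s; no verdict was reported.

**What I did:** I took the farthest of the three look-alikes (642 mm from the base, against 431 and 479). I hooked its lip under the rail's upper edge, lowered the foot onto the catch and let go. The picture after release matched the foot-up pose of about 0.1 rad. I then pushed the pad with closed fingers.

**Last checks:**
- **Snap:** the measured push peaked at about 5 N and fell to nearly zero as the foot passed the catch.
- **Seating:** I then felt firm contact (about 9 N) at the height a seated pad should have. The final picture shows the caddy flat on the rail.
- **Bystanders:** in the top view, the kit box, both jars and the can were detected within a few pixels of their first positions.
- **Robot:** it was clear of everything at the end, and the wrist forces I read stayed at or below about 9 N.

**Checks that failed or disagreed:**
- The rail edge was met about 3 mm further down the slope than measured, so I corrected by feel.
- In the last side view, the amber jar was not detected and the can only partly.
- I did not tug the caddy to test the latch.

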